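# Tip three full vials into the pan

## Task

Slide the steel pan under the mouth of the vial rack, then tip the rack little by little until exactly three full (blue-capped) vials have rolled out into the pan, and let the rack back down to level with the fourth full vial still in it. The light empty vial with the orange cap does not count: it may end in the pan or stay in the rack. Do not touch the vials, leave the pan standing flat on the table, and leave the carton, the mask box and the sanitizer bottle alone.

Things in the scene. Friction and masses are not known exactly. Their poses are not given: they have to be found in the camera images.
- stand: fixed grey stand of the tipping vial rack, base 150 x 235 mm. Origin on the table, straight below the middle of the rack's hinge, at the front edge of the base. z up; the rack and base lie on the +y side of it, vials roll out towards -y; the paddle is on the -x side. The hinge lies along its x axis, 85 mm above the table
- tipper (a joint): tilt of the blue-sided rack tray (80 x 210 mm), rad: 0 level, grows as the mouth end tips down, stops at 0.92; damped, falls back level when let go. Five seats 31, 69, 107, 145, 183 mm from the hinge (stand y), ridges steeper towards the back: vials let go one by one, nearest the mouth first (about 0.17 rad), then one per further 0.13 rad or so; each takes up to 1 s to roll out
- paddle (a point): middle of the top face of the orange press paddle (34 mm wide, 66 mm long), fixed to the tray by an arm from the hinge, 104 mm to stand -x of the rack's middle. At rest it points to stand -y, 30 degrees upward, this point 77 mm to -y of the hinge and 134 mm above the table. Pressing it down (about 5 to 12 N) tips the rack; at 0.92 rad it is about 70 mm above the table
- lip (a point): the mouth of the rack, at the middle of its front edge, 6 mm to the +y side of the hinge and 18 mm above it; moves with the tray, its axes are the stand's when level
- landing (a point): point on the table below the mouth, 75 mm to the stand's -y side of the hinge: with the middle of the pan here, and the pan's axes along the stand's, the pan catches the vials and clears the stand by 10 mm
- pan_floor (a point): middle of the inner floor of the loose steel pan (outside 160 mm along its x, 130 mm along its y, walls 48 mm high and 4 mm thick, 0.55 kg), 4 mm above its underside; z up. The rim passes below the mouth and below the paddle
- pan_grip (a point): upright grey grip plate on the pan's -y end, 50 mm wide (pan x), 12 mm thick (pan y), top 97 mm above the table; this point is at its middle 77 mm above the table and 71 mm to the -y side of the pan's middle. The plate can be pinched across its thickness above the rim, and the pan slid by it
- full1: glass vial lying on its side, 30 mm diameter, 65 mm long, full, blue cap, white label, about 60 g. Origin at its middle on its axis; its x axis runs along the vial to the cap. At the start it lies in one of the rack's five seats, its axis across the rack
- full2: glass vial lying on its side, 30 mm diameter, 65 mm long, full, blue cap, white label, about 60 g. Origin at its middle on its axis; its x axis runs along the vial to the cap. At the start it lies in one of the rack's five seats, its axis across the rack
- full3: glass vial lying on its side, 30 mm diameter, 65 mm long, full, blue cap, white label, about 60 g. Origin at its middle on its axis; its x axis runs along the vial to the cap. At the start it lies in one of the rack's five seats, its axis across the rack
- full4: glass vial lying on its side, 30 mm diameter, 65 mm long, full, blue cap, white label, about 60 g. Origin at its middle on its axis; its x axis runs along the vial to the cap. At the start it lies in one of the rack's five seats, its axis across the rack
- empty: glass vial lying on its side, 30 mm diameter, 65 mm long, empty, orange cap and orange band, about 30 g. Origin at its middle on its axis; its x axis runs along the vial to the cap. At the start it lies in one of the rack's five seats, its axis across the rack
- carton: bystander: blue and white carton, 60 x 100 x 55 mm high, origin at the middle of its underside
- maskbox: bystander: orange and white mask box, 80 x 130 x 70 mm high, origin at the middle of its underside
- sanitizer: bystander: white bottle, 64 mm diameter, 170 mm high, origin at the middle of its underside
Things that resemble listed ones, but are neither listed nor needed, are in the scene too. Leave any green look-alike of the empty alone.

How it is judged:
On the way, in this order (a step that is already met when the one before it is completed fails the run):
1. the pan stands under the mouth of the rack (horizontal distance between pan_floor and landing below 0.06 m and height (world z) of pan_floor below 0.02 m), for 0.2 s.
2. exactly three full vials lie in the pan, the fourth is still in the rack ((((x of full2 in the frame of pan_floor between -0.077 and 0.077 m and y of full2 in the frame of pan_floor between -0.065 and 0.065 m and z of full2 in the frame of pan_floor between 0 and 0.06 m) and (x of full3 in the frame of pan_floor between -0.077 and 0.077 m and y of full3 in the frame of pan_floor between -0.065 and 0.065 m and z of full3 in the frame of pan_floor between 0 and 0.06 m) and (x of full4 in the frame of pan_floor between -0.077 and 0.077 m and y of full4 in the frame of pan_floor between -0.065 and 0.065 m and z of full4 in the frame of pan_floor between 0 and 0.06 m) and (x of full1 in the frame of lip between -0.04 and 0.04 m and y of full1 in the frame of lip between 0.005 and 0.22 m and z of full1 in the frame of lip between 0 and 0.05 m)) or ((x of full1 in the frame of pan_floor between -0.077 and 0.077 m and y of full1 in the frame of pan_floor between -0.065 and 0.065 m and z of full1 in the frame of pan_floor between 0 and 0.06 m) and (x of full3 in the frame of pan_floor between -0.077 and 0.077 m and y of full3 in the frame of pan_floor between -0.065 and 0.065 m and z of full3 in the frame of pan_floor between 0 and 0.06 m) and (x of full4 in the frame of pan_floor between -0.077 and 0.077 m and y of full4 in the frame of pan_floor between -0.065 and 0.065 m and z of full4 in the frame of pan_floor between 0 and 0.06 m) and (x of full2 in the frame of lip between -0.04 and 0.04 m and y of full2 in the frame of lip between 0.005 and 0.22 m and z of full2 in the frame of lip between 0 and 0.05 m)) or ((x of full1 in the frame of pan_floor between -0.077 and 0.077 m and y of full1 in the frame of pan_floor between -0.065 and 0.065 m and z of full1 in the frame of pan_floor between 0 and 0.06 m) and (x of full2 in the frame of pan_floor between -0.077 and 0.077 m and y of full2 in the frame of pan_floor between -0.065 and 0.065 m and z of full2 in the frame of pan_floor between 0 and 0.06 m) and (x of full4 in the frame of pan_floor between -0.077 and 0.077 m and y of full4 in the frame of pan_floor between -0.065 and 0.065 m and z of full4 in the frame of pan_floor between 0 and 0.06 m) and (x of full3 in the frame of lip between -0.04 and 0.04 m and y of full3 in the frame of lip between 0.005 and 0.22 m and z of full3 in the frame of lip between 0 and 0.05 m)) or ((x of full1 in the frame of pan_floor between -0.077 and 0.077 m and y of full1 in the frame of pan_floor between -0.065 and 0.065 m and z of full1 in the frame of pan_floor between 0 and 0.06 m) and (x of full2 in the frame of pan_floor between -0.077 and 0.077 m and y of full2 in the frame of pan_floor between -0.065 and 0.065 m and z of full2 in the frame of pan_floor between 0 and 0.06 m) and (x of full3 in the frame of pan_floor between -0.077 and 0.077 m and y of full3 in the frame of pan_floor between -0.065 and 0.065 m and z of full3 in the frame of pan_floor between 0 and 0.06 m) and (x of full4 in the frame of lip between -0.04 and 0.04 m and y of full4 in the frame of lip between 0.005 and 0.22 m and z of full4 in the frame of lip between 0 and 0.05 m)))), for 0.2 s.
At the end, for the whole second after the job is handed in: Exactly three of the four full vials lie inside the pan, the fourth still lies in the rack; the empty vial lies in the pan or in the rack; the rack is back level (within 0.06 rad); the pan stands flat on the table (within 0.08 rad); all vials at rest (under 0.03 m/s) ((((x of full2 in the frame of pan_floor between -0.077 and 0.077 m and y of full2 in the frame of pan_floor between -0.065 and 0.065 m and z of full2 in the frame of pan_floor between 0 and 0.06 m) and (x of full3 in the frame of pan_floor between -0.077 and 0.077 m and y of full3 in the frame of pan_floor between -0.065 and 0.065 m and z of full3 in the frame of pan_floor between 0 and 0.06 m) and (x of full4 in the frame of pan_floor between -0.077 and 0.077 m and y of full4 in the frame of pan_floor between -0.065 and 0.065 m and z of full4 in the frame of pan_floor between 0 and 0.06 m) and (x of full1 in the frame of lip between -0.04 and 0.04 m and y of full1 in the frame of lip between 0.005 and 0.22 m and z of full1 in the frame of lip between 0 and 0.05 m)) or ((x of full1 in the frame of pan_floor between -0.077 and 0.077 m and y of full1 in the frame of pan_floor between -0.065 and 0.065 m and z of full1 in the frame of pan_floor between 0 and 0.06 m) and (x of full3 in the frame of pan_floor between -0.077 and 0.077 m and y of full3 in the frame of pan_floor between -0.065 and 0.065 m and z of full3 in the frame of pan_floor between 0 and 0.06 m) and (x of full4 in the frame of pan_floor between -0.077 and 0.077 m and y of full4 in the frame of pan_floor between -0.065 and 0.065 m and z of full4 in the frame of pan_floor between 0 and 0.06 m) and (x of full2 in the frame of lip between -0.04 and 0.04 m and y of full2 in the frame of lip between 0.005 and 0.22 m and z of full2 in the frame of lip between 0 and 0.05 m)) or ((x of full1 in the frame of pan_floor between -0.077 and 0.077 m and y of full1 in the frame of pan_floor between -0.065 and 0.065 m and z of full1 in the frame of pan_floor between 0 and 0.06 m) and (x of full2 in the frame of pan_floor between -0.077 and 0.077 m and y of full2 in the frame of pan_floor between -0.065 and 0.065 m and z of full2 in the frame of pan_floor between 0 and 0.06 m) and (x of full4 in the frame of pan_floor between -0.077 and 0.077 m and y of full4 in the frame of pan_floor between -0.065 and 0.065 m and z of full4 in the frame of pan_floor between 0 and 0.06 m) and (x of full3 in the frame of lip between -0.04 and 0.04 m and y of full3 in the frame of lip between 0.005 and 0.22 m and z of full3 in the frame of lip between 0 and 0.05 m)) or ((x of full1 in the frame of pan_floor between -0.077 and 0.077 m and y of full1 in the frame of pan_floor between -0.065 and 0.065 m and z of full1 in the frame of pan_floor between 0 and 0.06 m) and (x of full2 in the frame of pan_floor between -0.077 and 0.077 m and y of full2 in the frame of pan_floor between -0.065 and 0.065 m and z of full2 in the frame of pan_floor between 0 and 0.06 m) and (x of full3 in the frame of pan_floor between -0.077 and 0.077 m and y of full3 in the frame of pan_floor between -0.065 and 0.065 m and z of full3 in the frame of pan_floor between 0 and 0.06 m) and (x of full4 in the frame of lip between -0.04 and 0.04 m and y of full4 in the frame of lip between 0.005 and 0.22 m and z of full4 in the frame of lip between 0 and 0.05 m))) and ((x of empty in the frame of pan_floor between -0.077 and 0.077 m and y of empty in the frame of pan_floor between -0.065 and 0.065 m and z of empty in the frame of pan_floor between 0 and 0.06 m) or (x of empty in the frame of lip between -0.04 and 0.04 m and y of empty in the frame of lip between 0.005 and 0.22 m and z of empty in the frame of lip between 0 and 0.05 m)) and value of joint tipper below 0.06 rad and angle between pan_floor's own z axis and vertical below 0.08 rad and height (world z) of pan_floor below 0.015 m and linear speed of each of full1, full2, full3, full4, empty below 0.03 m/s); the robot touches nothing.
It fails at once if the robot touches a vial (contact force between any of full1, full2, full3, full4, empty and the arm above 0.5 N or contact force between any of full1, full2, full3, full4, empty and the fingers above 0.5 N).
It fails at once if a bystander is moved more than 30 mm (distance of any of carton, maskbox, sanitizer from where it was at the start of the episode above 0.03 m).
It also fails if it takes over 61 s, if anything falls off the work surface, if the arm or the gripper's body presses on something with over 40 N, if the wrist force passes 120 N, or if a joint passes its speed limit or range.

## Robot

A 6-joint arm with a two-finger parallel gripper is mounted at the origin on the work surface. World frame = base frame: x ahead of the robot, y to its left, z up, the work surface at z = 0. Lengths are in m, angles in rad, forces in N, time in s.
With the tool pointing down it reaches from about 0.35 to 0.975 m from the base axis. Payload 4.9 kg.
Tool frame: the origin (TCP) lies between the finger pads; the fingertips stand 17 mm ahead of it and the grasp point (between the pads) lies 2 mm behind it; z points along the fingers, y is the direction in which the jaws open and shut (so a half turn about z gives the same grasp; the last joint's range is limited). The gripper opens to 85 mm and grips with 20 to 120 N. Pads are 22 mm wide; open, the fingers measure 114 mm over their backs; the gripper's body (76 mm by 85 mm) begins 54 mm behind the grasp point. The pads swing forward as they close: fully open they stand 13 mm farther back than shut.
Start: joints at [-1.273, 0.053, 1.613, -0, 1.476, -0.119], TCP at [0.253, -0.571, 0.212] pointing down, gripper open.
Joint ranges: [-3.01, 3.01], [-1.01, 2.22], [0.06, 2.58], [-1.02, 4.17], [0.09, 2.62], [-3.14, 3.14]. Speed limits (rad/s): [2.57, 2.57, 3.14, 3.14, 3.14, 3.14].

## Interface

Orientations are given as a unit quaternion [w, x, y, z].
In Python, from plant import state, grab_frame, camera_model, job_done, find_in, silhouettes, landmark_of gives the robot as it stands.
- The arm moves only by the shell command python3 -m crank 'ROWS'. ROWS is JSON, a list of rows, each an object with "angular": the turn, a rotation vector about the tool's x, y, z each as a share of 5 degrees, from -1 to 1, a list of three; "delta_pos": the shift along the tool's x, y, z each as a share of 3 cm, from -1 to 1, a list of three; "gripper": the opening, from 0 (shut) to 1 (fully open). In form: [{"angular": [ax, ay, az], "delta_pos": [tx, ty, tz], "gripper": gripper}, ...]. A call has 1 to 12 rows; each row shifts and turns the commanded pose from where the row before left it, along the tool's axes as they then stand; what a row does not reach is not made up. A row lasts 1/8 s, in which the tool goes at most 62.5 mm and 10.7 degrees, less where a joint would pass 70% of its speed; a pose out of reach is approached as far as the arm can. A call with a number of a shift or a turn outside -1 to 1 is refused whole. A call with a gripper value outside its range is refused whole. The fingers move at their own pace and stop on an object; the grip force is fixed at half the most. Time passes only in rows, so rows that do not move let the fingers close. It gives the time, the measured TCP pose, the force and the opening at its end, in the units of the state.
- state(): the state, without advancing time (a new reading comes with each control period).
- grab_frame(name): name is "scene" or "top"; returns the picture (384x512x3 uint8, red, green, blue); there is no depth.
- camera_model(name): a dict with "camera_matrix" (3x3 intrinsics, pixels), "dist_coeffs" ([k1, k2, p1, p2, k3] as OpenCV has them; the pictures are not rectified), "rvec" (rotation vector, rad) and "tvec" (3), from world to camera coordinates, as OpenCV has them. Camera axes: x right, y down, z forward; pixel columns grow to the right and rows downward; lengths in m; the calibration is good to about 2 mm. A picture is of the moment at which its call begins. camera_model takes no time and is no camera call.
- job_done(): hands the job in, once; it reports no verdict.
Trained networks look in the newest picture that a camera, given by its name, has taken for a name from the list of things; names that differ only in an ending like _2 or _b are one class to them, and where a whole thing is asked for, a point or a joint stands for the part that bears it (a point fixed in the world has none). Each returns a list of dicts, best first, with "conf" (0 to 1); they miss things now and then, are a little off and sometimes report something else, mostly with a low value. They report only what shows in the picture. A call takes as long as a camera call. They do not tell look-alikes from the thing itself.
- find_in(camera, target): "bbox" ([left, top, right, bottom] in pixels, round what is visible of it).
- silhouettes(camera, target): "mask" (384x512 bool, what is visible of it) and "bbox" ([left, top, right, bottom] in pixels, round what is visible of it).
- landmark_of(camera, target): "pixel" ([column, row] in pixels: a listed point, or the origin of a listed thing).
The state is a dict: "time": time; "joint_pos": joint angles; "joint_vel": joint speeds; "joint_efforts": joint torques, N m; "tool_pos": TCP position; "tool_rot": TCP orientation; "contact_force": force on the tool from outside, world axes, zero at the start; "ft_torque": the same for the moment, N m; "gripper_width": opening from 0.0 (shut) to 1.0 (fully open).
Only numpy, scipy, OpenCV 4.12 (cv2) and the standard library are available. Lean on these libraries where they do the work, as an engineer would, in place of code of your own. Each camera call takes 0.05 s, during which the arm holds its last target.

## Working session

There is one attempt and no reset: what is moved stays moved. The work goes in short steps, Python scripts to look and compute and a shell command to move; the robot and the scene stay as the last step left them, time stands still between calls to the robot, and variables do not carry over. Pictures are saved under pics/ and viewed, and the job is handed in when it is done.

```bash
ls; mkdir -p pics; cat > h.py <<'E'
import numpy as np,cv2,sys
sys.path.insert(0,'.')
from plant import *
def cm(n):
    c=camera_model(n);return np.array(c["camera_matrix"],float),np.array(c["dist_coeffs"],float),np.array(c["rvec"],float),np.array(c["tvec"],float)
def ray(n,px):
    K,D,r,t=cm(n);u=cv2.undistortPoints(np.array(px,float).reshape(1,1,2),K,D).ravel()
    R=cv2.Rodrigues(r)[0];return -R.T@t.ravel(),R.T@np.array([u[0],u[1],1])
def atz(n,px,z):
    o,d=ray(n,px);return o+d*(z-o[2])/d[2]
def proj(n,P):
    K,D,r,t=cm(n);return cv2.projectPoints(np.array(P,float).reshape(-1,1,3),r,t,K,D)[0].reshape(-1,2)
def save(n,f):
    im=grab_frame(n);cv2.imwrite('pics/'+f,cv2.cvtColor(im,cv2.COLOR_RGB2BGR));return im
E
python3 - <<'E'
from h import *
save('scene','s0.png');save('top','t0.png')
for n in('scene','top'):
    K,D,r,t=cm(n);print(n,-cv2.Rodrigues(r)[0].T@t.ravel())
    for tg,z in(('stand',0),('paddle',.134),('lip',.103),('landing',0),('pan_floor',.004),('pan_grip',.077)):
        for q in landmark_of(n,tg)[:2]: print(n,tg,round(q['conf'],2),np.round(q['pixel'],1),np.round(atz(n,q['pixel'],z),4))
print(state()['time'],state()['tool_rot'])
E
```

```text
pics
scene [ 1.31920617 -0.52518879  0.78508645]
scene paddle 0.78 [256.6 186.6] [ 0.5341 -0.021   0.134 ]
scene lip 0.61 [296.1 199.4] [0.6222 0.065  0.103 ]
scene pan_floor 0.84 [178.  244.9] [ 0.4998 -0.2842  0.004 ]
scene pan_floor 0.43 [328.9 177.9] [0.4845 0.3373 0.004 ]
scene pan_grip 0.85 [146.4 230. ] [ 0.4681 -0.3573  0.077 ]
top [ 0.35323867 -0.02383676  1.14060348]
top stand 0.72 [224.6 158.4] [0.6203 0.0648 0.    ]
top paddle 0.83 [260.6 183.7] [ 0.5302 -0.0302  0.134 ]
top lip 0.94 [218.3 145.7] [0.6275 0.0729 0.103 ]
top pan_floor 0.55 [358.3 207.6] [ 0.4935 -0.2863  0.004 ]
top pan_grip 0.72 [393.9 211. ] [ 0.477  -0.3587  0.077 ]
top pan_grip 0.15 [334.8 114.3] [ 0.7208 -0.2157  0.077 ]
0.7 [4.72559711e-05 9.78362456e-01 2.06898292e-01 1.01322743e-05]
```

View pics/s0.png

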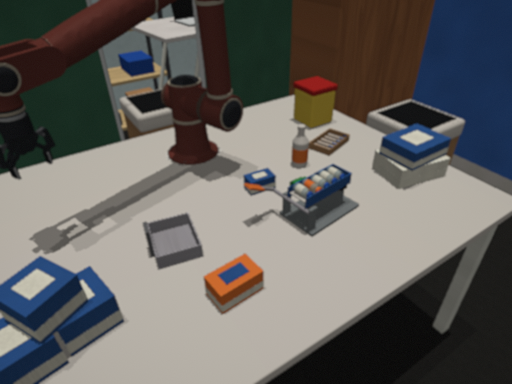

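View pics/t0.png

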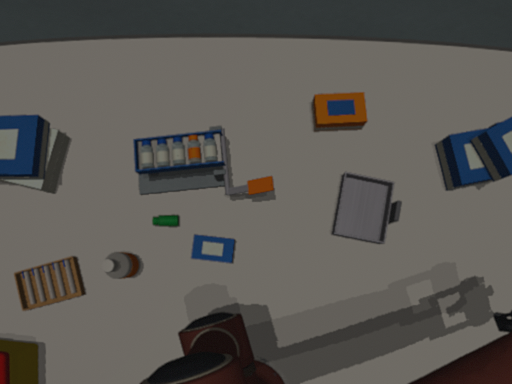

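The top view shows the rack at about (180,150), its mouth to the right. From the mouth, the order is full (210), empty (194), then full at 178, 162 and 146. The pan is at (362,208) with its grip at (395,211), and the paddle is at (261,185). Next I'll refine the stand and pan poses.

```bash
python3 - <<'E'
from h import *
t=cv2.imread('pics/t0.png');s=cv2.imread('pics/s0.png')
a=cv2.resize(t[115:215,125:285],None,fx=5,fy=5,interpolation=cv2.INTER_CUBIC);cv2.imwrite('pics/z1.png',a)
b=cv2.resize(t[165:255,320:420],None,fx=6,fy=6,interpolation=cv2.INTER_CUBIC);cv2.imwrite('pics/z2.png',b)
c=cv2.resize(s[160:280,130:370],None,fx=3.3,fy=3.3,interpolation=cv2.INTER_CUBIC);cv2.imwrite('pics/z3.png',c)
E
```

```text
(no output)
```

View pics/z1.png

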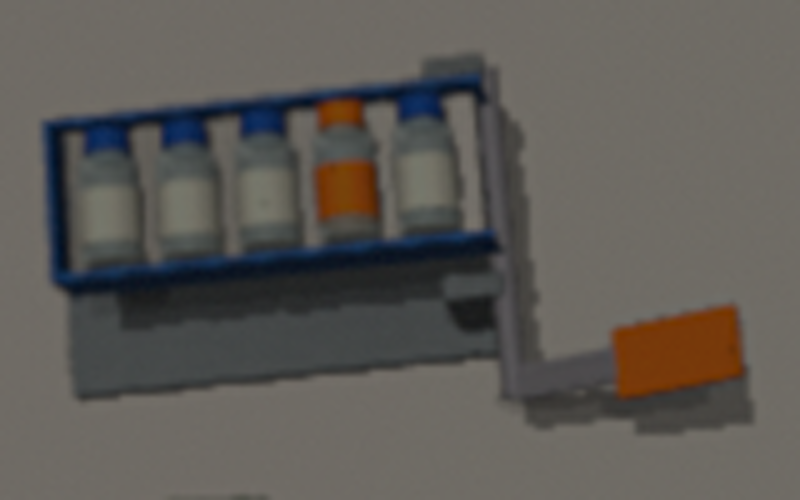

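View pics/z2.png

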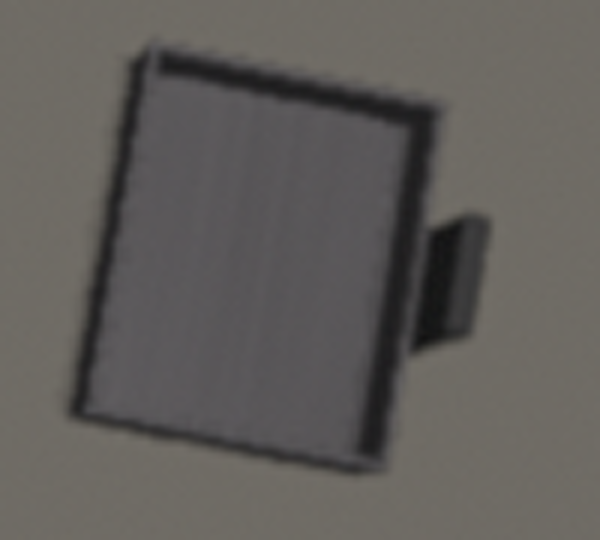

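View pics/z3.png

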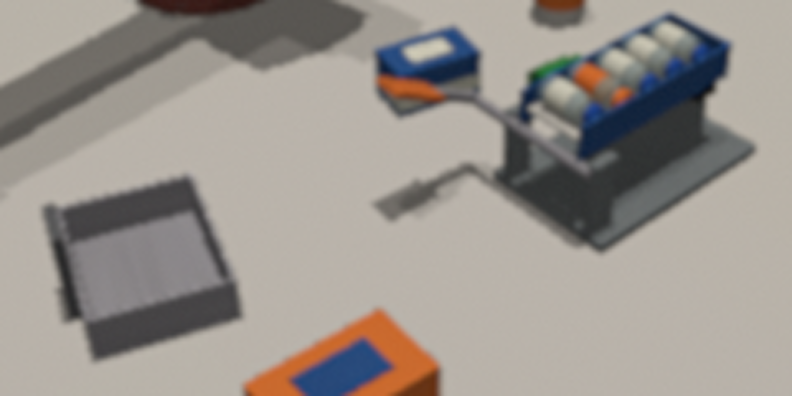

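```bash
cat > fit.py <<'E'
from h import *
from scipy.optimize import least_squares
def fit(obj,px,cams,x0):
    obj=np.array(obj,float);px=np.array(px,float)
    def w(p):
        c,s=np.cos(p[2]),np.sin(p[2]);R=np.array([[c,-s,0],[s,c,0],[0,0,1]]);return obj@R.T+np.r_[p[:2],0]
    def f(p):
        W=w(p);return np.concatenate([proj(cams[i],W[i])[0]-px[i] for i in range(len(W))])
    r=least_squares(f,x0,loss='soft_l1');print(np.round(r.x,4),np.degrees(r.x[2]).round(2));print(np.round(r.fun.reshape(-1,2),1).tolist());return r.x
E
python3 - <<'E'
from fit import *
z1=lambda u,v:(125+(u+.5)/5-.5,115+(v+.5)/5-.5)
z2=lambda u,v:(320+(u+.5)/6-.5,165+(v+.5)/6-.5)
z3=lambda u,v:(130+(u+.5)/3.3-.5,160+(v+.5)/3.3-.5)
# pan: +y end left
P=[(.08,.065,.048),(.08,-.065,.048),(-.08,-.065,.048),(-.08,.065,.048),(.025,-.065,.097),(.025,-.077,.097),(-.025,-.077,.097),
   (.08,.065,.048),(.08,.065,0),(.08,-.065,0),(-.08,.065,.048)]
X=[z2(150,45),z2(440,107),z2(383,470),z2(75,415),z2(465,217),z2(488,217),z2(470,337),z3(240,290),z3(240,315),z3(95,358),z3(190,178)]
fit(P,X,['top']*7+['scene']*4,[.5,-.28,-.2])
c3,s3=.033*np.cos(np.pi/6),.033*.5
S=[(-.087,-.077+c3,.134-s3),(-.087,-.077-c3,.134+s3),(-.121,-.077-c3,.134+s3),(-.121,-.077+c3,.134-s3),(-.075,.235,0),(-.075,0,.0),
   (.075,0,.0),(.075,.235,0)]
X=[z1(612,328),z1(738,307),z1(745,375),z1(622,397),z1(80,398),z1(505,355),z3(600,250),z3(755,148)]
fit(S,X,['top']*6+['scene']*2,[.62,.065,.1])
E
```

```text
[ 0.4889 -0.2902 -0.1891] -10.84
[[-0.6, -0.6], [0.5, -0.6], [0.1, 0.8], [0.9, -0.1], [-0.9, -0.6], [-0.1, 0.4], [-0.2, 0.6], [-1.2, -3.6], [0.5, 0.8], [-0.3, 1.0], [0.4, -1.9]]
[0.6218 0.0606 0.1194] 6.84
[[-0.2, -0.1], [-0.7, -1.1], [-0.4, -0.1], [-0.7, 0.4], [-0.2, 0.9], [3.3, 0.1], [-0.9, 2.1], [-0.6, 2.0]]
```

```bash
python3 -m crank '[{"angular":[0,0,1],"delta_pos":[0,0,0],"gripper":1},{"angular":[0,0,1],"delta_pos":[0,0,0],"gripper":1},{"angular":[0,0,1],"delta_pos":[0,0,0],"gripper":1},{"angular":[0,0,1],"delta_pos":[0,0,0],"gripper":1},{"angular":[0,0,1],"delta_pos":[0,0,0],"gripper":1},{"angular":[0,0,1],"delta_pos":[0,0,0],"gripper":1},{"angular":[0,0,0.94],"delta_pos":[0,0,0],"gripper":1}]'
python3 -m crank '[{"angular":[0,0,0],"delta_pos":[0.663,-0.922,0],"gripper":1},{"angular":[0,0,0],"delta_pos":[0.663,-0.922,0],"gripper":1},{"angular":[0,0,0],"delta_pos":[0.663,-0.922,0],"gripper":1},{"angular":[0,0,0],"delta_pos":[0.663,-0.922,0],"gripper":1},{"angular":[0,0,0],"delta_pos":[0.663,-0.922,0],"gripper":1},{"angular":[0,0,0],"delta_pos":[0.663,-0.922,0],"gripper":1},{"angular":[0,0,0],"delta_pos":[0.663,-0.922,0],"gripper":1},{"angular":[0,0,0],"delta_pos":[0.663,-0.922,0],"gripper":1},{"angular":[0,0,0],"delta_pos":[0.663,-0.922,0],"gripper":1},{"angular":[0,0,0],"delta_pos":[0,0,0.8],"gripper":1},{"angular":[0,0,0],"delta_pos":[0,0,0],"gripper":1}]'
python3 - <<'E'
from h import *
st=state();print(st['time'],st['tool_pos'],st['tool_rot'],st['contact_force'])
from scipy.spatial.transform import Rotation as R
q=st['tool_rot'];print(R.from_quat(q[1:]+q[:1] if isinstance(q,list) else np.r_[q[1:],q[0]]).as_matrix().round(3))
save('top','t1.png');save('scene','s1.png')
E
```

```text
time: 1.58
tool_pos: [0.253, -0.5715, 0.2122]
tool_rot: [0.0, 0.995, -0.096, 0.0]
contact_force: [-0.3, -0.7, 0.3]
gripper_width: 1.003
time: 2.95
tool_pos: [0.4748, -0.3592, 0.186]
tool_rot: [-0.001, 0.996, -0.094, -0.002]
contact_force: [-0.5, 0.8, 0.1]
gripper_width: 0.996
2.95 [ 0.47480296 -0.35921351  0.18595463] [-0.00135996  0.99558037 -0.09388753 -0.00173288] [-0.45073627  0.76140187  0.08448693]
[[ 0.982 -0.187 -0.003]
 [-0.187 -0.982  0.003]
 [-0.004 -0.002 -1.   ]]
```

```bash
python3 - <<'E'
import cv2,numpy as np
t=cv2.imread('pics/t1.png');s=cv2.imread('pics/s1.png')
a=cv2.resize(t[130:280,320:470],None,fx=3.5,fy=3.5);b=cv2.resize(s[140:290,70:220],None,fx=3.5,fy=3.5)
cv2.imwrite('pics/z4.png',cv2.resize(np.hstack([a,b]),(800,400)))
E
```

```text
(no output)
```

View pics/z4.png

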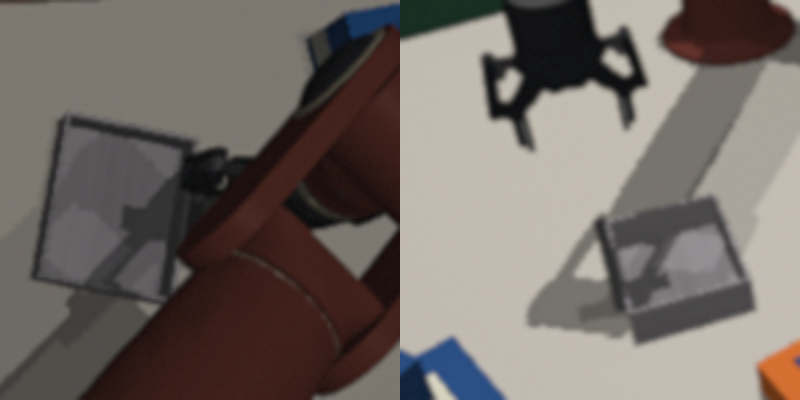

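The fingers straddle the grip plate in both views, so I'll descend and close.

```bash
python3 -m crank '[{"angular":[0,0,0],"delta_pos":[0,0,0.87],"gripper":1},{"angular":[0,0,0],"delta_pos":[0,0,0.87],"gripper":1},{"angular":[0,0,0],"delta_pos":[0,0,0.87],"gripper":1},{"angular":[0,0,0],"delta_pos":[0,0,0.85],"gripper":1},{"angular":[0,0,0],"delta_pos":[0,0,0],"gripper":1},{"angular":[0,0,0],"delta_pos":[0,0,0],"gripper":0},{"angular":[0,0,0],"delta_pos":[0,0,0],"gripper":0},{"angular":[0,0,0],"delta_pos":[0,0,0],"gripper":0},{"angular":[0,0,0],"delta_pos":[0,0,0],"gripper":0},{"angular":[0,0,0],"delta_pos":[0,0,0],"gripper":0},{"angular":[0,0,0],"delta_pos":[0,0,0],"gripper":0},{"angular":[0,0,0],"delta_pos":[0,0,0],"gripper":0}]'
```

```text
time: 4.55
tool_pos: [0.4755, -0.3605, 0.0843]
tool_rot: [-0.0, 0.996, -0.094, -0.0]
contact_force: [0.4, 0.0, -0.1]
gripper_width: 0.0
```

```bash
python3 - <<'E'
from h import *
t=save('top','t2.png');s=save('scene','s2.png')
for n in('scene','top'):
    for tg,z in(('pan_floor',.004),('pan_grip',.077)):
        for q in landmark_of(n,tg)[:2]: print(n,tg,round(q['conf'],2),np.round(q['pixel'],1),np.round(atz(n,q['pixel'],z),4))
print(state()['gripper_width'],proj('scene',[[.4755,-.3605,.084]]),proj('top',[[.4755,-.3605,.084]]))
a=cv2.resize(t[130:280,320:470],None,fx=3.5,fy=3.5);b=cv2.resize(s[180:280,110:210],None,fx=5.25,fy=5.25)
cv2.imwrite('pics/z5.png',cv2.resize(np.hstack([a,b]),(800,400))[:,:,::-1])
E
```

```text
scene pan_floor 0.59 [172.8 245.6] [ 0.4937 -0.2985  0.004 ]
scene pan_grip 0.74 [148.  232.3] [ 0.4802 -0.3569  0.077 ]
scene pan_grip 0.54 [230.  288.4] [ 0.786  -0.2638  0.077 ]
top pan_grip 0.8 [394.5 208.8] [ 0.4825 -0.3603  0.077 ]
top pan_grip 0.47 [229.  158.5] [0.6021 0.048  0.077 ]
-0.001921800207010414 [[145.76222464 230.00696657]] [[395.51256349 211.30195444]]
```

View pics/z5.png

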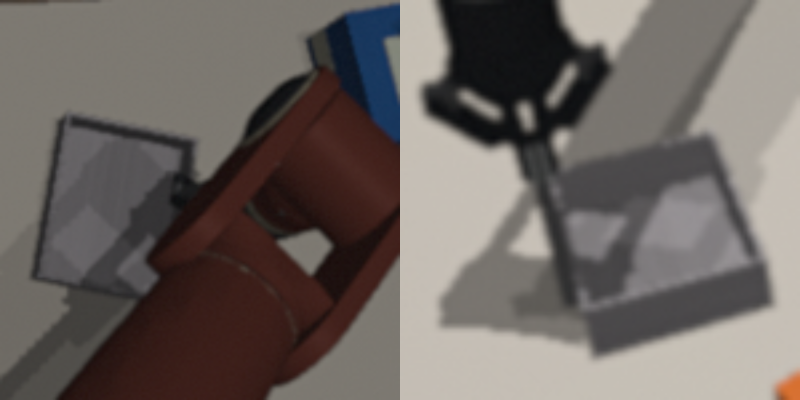

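```bash
python3 - <<'E'
from h import *
s=cv2.imread('pics/s2.png');s0=cv2.imread('pics/s0.png')
def box(c,yaw,b):
    R=np.array([[np.cos(yaw),-np.sin(yaw)],[np.sin(yaw),np.cos(yaw)]]);return [list(R@np.array(p[:2])+c)+[p[2]] for p in b]
b=[(x,y,z) for x in(-.025,.025) for y in(-.077,-.065) for z in(.048,.097)]
P=proj('scene',box(np.array([.4889,-.2902]),-.1891,b));t=proj('scene',[[.4755,-.3605,.084],[.4755,-.3605,.067]])
outs=[]
for im in(s0,s):
    for ov in (0,1):
        z=cv2.resize(im[205:265,125:185],None,fx=6.6,fy=6.6,interpolation=cv2.INTER_CUBIC)
        if ov:
            for p in P: cv2.circle(z,tuple(int(v) for v in ((p-[125,205]+.5)*6.6)),3,(0,0,255),-1)
            for p in t: cv2.circle(z,tuple(int(v) for v in ((p-[125,205]+.5)*6.6)),3,(0,255,0),-1)
        outs.append(z)
o=np.hstack([outs[1],outs[2]]);cv2.imwrite('pics/z6.png',cv2.convertScaleAbs(o,alpha=1.8))
E
```

```text
(no output)
```

View pics/z6.png

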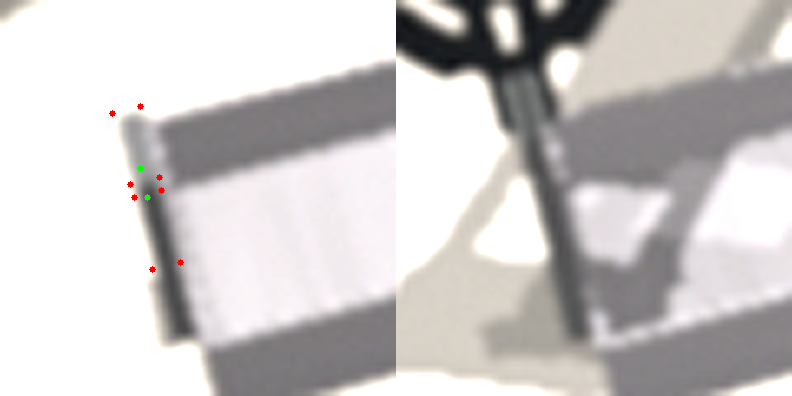

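```bash
python3 - <<'E'
from h import *
from scipy.spatial.transform import Rotation as R
st=state();print(st['tool_pos'],st['joint_pos'],st['gripper_width'],st['contact_force'])
def ov(n,f,p,q,w,roi,sc):
    im=cv2.imread(f);x,y,W,H=roi
    M=R.from_quat(np.r_[q[1:],q[0]]).as_matrix();p=np.array(p)
    pts=[p,p+M@[0,0,.017],p+M@[0,w,.004],p+M@[0,-w,.004],p+M@[.011,0,.017],p+M@[-.011,0,.017]]
    z=cv2.convertScaleAbs(cv2.resize(im[y:y+H,x:x+W],None,fx=sc,fy=sc,interpolation=cv2.INTER_CUBIC),alpha=1.8)
    for i,u in enumerate(proj(n,pts)):
        cv2.circle(z,tuple(int(v) for v in ((u-[x,y]+.5)*sc)),3,[(0,255,0),(0,255,255),(0,0,255),(0,0,255),(255,0,255),(255,0,255)][i],-1)
    return z
q1=[-0.00136,0.99558,-0.0939,-0.0017];p1=[.4748,-.3592,.186]
a=ov('scene','pics/s1.png',p1,q1,.0425,(90,150,110,100),3.6)
b=ov('scene','pics/s2.png',st['tool_pos'],np.array(st['tool_rot']),.006,(90,180,110,100),3.6)
cv2.imwrite('pics/z7.png',np.hstack([a,b]))
E
```

```text
[ 0.47556133 -0.36055207  0.08438458] [-7.73359954e-01  9.78090918e-02  1.78695008e+00  3.02819607e-06
  1.25687726e+00  9.86263474e-01] -0.001921800207010414 [-1.35668333  0.32219529  0.26538109]
```

View pics/z7.png

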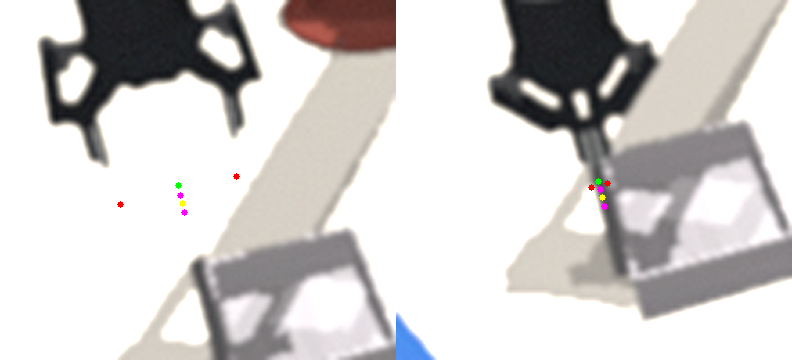

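```bash
python3 - <<'E'
from h import *
from scipy.spatial.transform import Rotation as R
st=state()
def ov(n,f,p,q,w,roi,sc):
    im=cv2.imread(f);x,y,W,H=roi
    M=R.from_quat(np.r_[q[1:],q[0]]).as_matrix();p=np.array(p)
    pts=[p,p+M@[0,0,.017],p+M@[0,w,.004],p+M@[0,-w,.004],p+M@[.042,0,-.056],p+M@[-.042,0,-.056],p+M@[0,.038,-.056],p+M@[0,-.038,-.056]]
    z=cv2.convertScaleAbs(cv2.resize(im[y:y+H,x:x+W],None,fx=sc,fy=sc,interpolation=cv2.INTER_CUBIC),alpha=2)
    for i,u in enumerate(proj(n,pts)):
        cv2.circle(z,tuple(int(v) for v in ((u-[x,y]+.5)*sc)),2,[(0,255,0),(0,255,255),(0,0,255),(0,0,255)][i] if i<4 else (255,0,255),-1)
    return cv2.resize(z,(390,290))
q0=[0,.97836,.2069,0];p0=[.253,-.571,.212]
q1=[-0.00136,0.99558,-0.0939,-0.0017];p1=[.4748,-.3592,.186]
q2=np.array(st['tool_rot']);p2=st['tool_pos']
r=[np.hstack([ov('scene','pics/s0.png',p0,q0,.0425,(0,80,130,97),3),ov('top','pics/t1.png',p1,q1,.0425,(340,150,100,75),3.9)]),
np.hstack([ov('scene','pics/s1.png',p1,q1,.0425,(80,130,130,97),3),ov('top','pics/t2.png',p2,q2,.006,(340,150,100,75),3.9)])]
cv2.imwrite('pics/z8.png',np.vstack(r))
for n in('scene','top'): print(camera_model(n))
E
```

```text
{'camera_matrix': array([[371.41157084,   0.        , 259.84266607],
       [  0.        , 371.41157084, 189.74269732],
       [  0.        ,   0.        ,   1.        ]]), 'dist_coeffs': array([-0.01407271,  0.        ,  0.        ,  0.        ,  0.        ]), 'rvec': array([ 1.98257957,  1.05436327, -0.55627797]), 'tvec': array([-0.28755865, -0.16236472,  1.58853285])}
{'camera_matrix': array([[443.45026602,   0.        , 257.35689875],
       [  0.        , 443.45026602, 193.49669936],
       [  0.        ,   0.        ,   1.        ]]), 'dist_coeffs': array([-0.17219313,  0.        ,  0.        ,  0.        ,  0.        ]), 'rvec': array([ 2.15686512, -2.12815366,  0.16313969]), 'tvec': array([-0.02989515,  0.52131583,  1.07408479])}
```

View pics/z8.png

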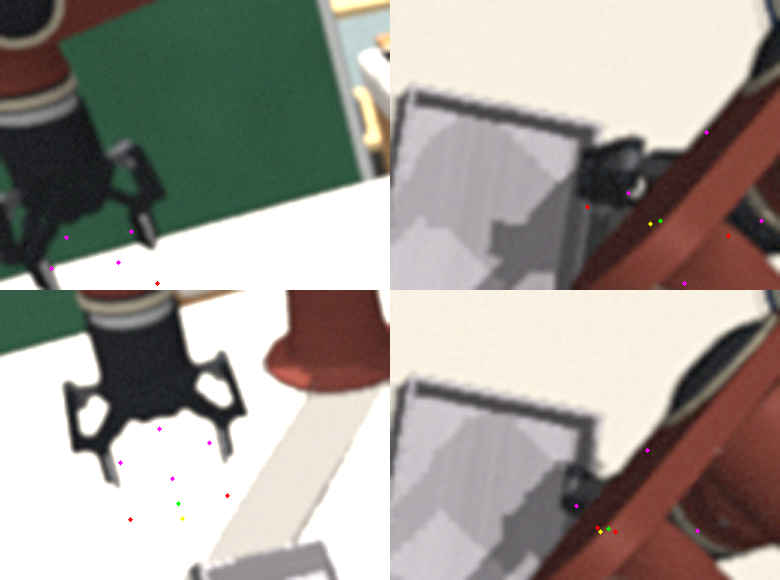

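```bash
python3 - <<'E'
from h import *
o=[]
for n,f,roi in(('scene','pics/s0.png',(140,60,130,110)),('top','pics/t0.png',(140,280,130,104))):
    im=cv2.imread(f);a=np.linspace(0,2*np.pi,60)
    x,y,W,H=roi;sc=3
    z=cv2.convertScaleAbs(cv2.resize(im[y:y+H,x:x+W],None,fx=sc,fy=sc,interpolation=cv2.INTER_CUBIC),alpha=2)
    for h in(0,.03,.1,.2,.3):
        for u in proj(n,np.c_[.08*np.cos(a),.08*np.sin(a),0*a+h]): cv2.circle(z,tuple(int(v) for v in ((u-[x,y]+.5)*sc)),1,(0,255,0) if h<.05 else (255,0,255),-1)
    o.append(cv2.resize(z,(390,320)))
cv2.imwrite('pics/z9.png',np.hstack(o))
E
```

```text
(no output)
```

View pics/z9.png

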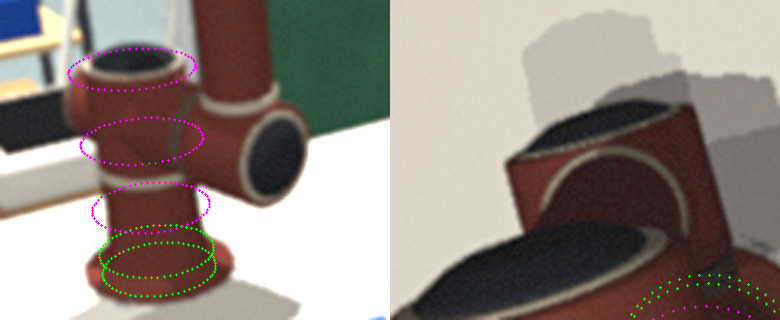

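```bash
python3 - <<'E'
from h import *
from scipy.spatial.transform import Rotation as R
q=[0,.97836,.2069,0];p=np.array([.253,-.571,.212]);M=R.from_quat(np.r_[q[1:],q[0]]).as_matrix()
im=cv2.imread('pics/t0.png');x,y,W,H=412,264,100,100;sc=6
z=cv2.convertScaleAbs(cv2.resize(im[y:y+H,x:x+W],None,fx=sc,fy=sc,interpolation=cv2.INTER_CUBIC),alpha=2)
for c,dz in(((0,0,255),0),((0,255,0),.041)):
  for l in([0,0,0],[0,.0425,.004],[0,-.0425,.004],[0,-.057,-.04]):
    P=p+M@np.array(l)+[0,0,dz];u=proj('top',P)[0];cv2.circle(z,tuple(int(v) for v in ((u-[x,y]+.5)*sc)),3,c,-1);print(dz,l,u)
cv2.imwrite('pics/z10.png',z)
E
```

```text
0 [0, 0, 0] [504.79912395 305.61817412]
0 [0, 0.0425, 0.004] [518.79027222 296.91364062]
0 [0, -0.0425, 0.004] [488.43663382 314.11250181]
0 [0, -0.057, -0.04] [492.95536457 319.29696255]
0.041 [0, 0, 0] [514.6114492  307.12570932]
0.041 [0, 0.0425, 0.004] [528.86411562 298.00609521]
0.041 [0, -0.0425, 0.004] [497.78896049 316.03368458]
0.041 [0, -0.057, -0.04] [502.89419897 321.49877408]
```

View pics/z10.png

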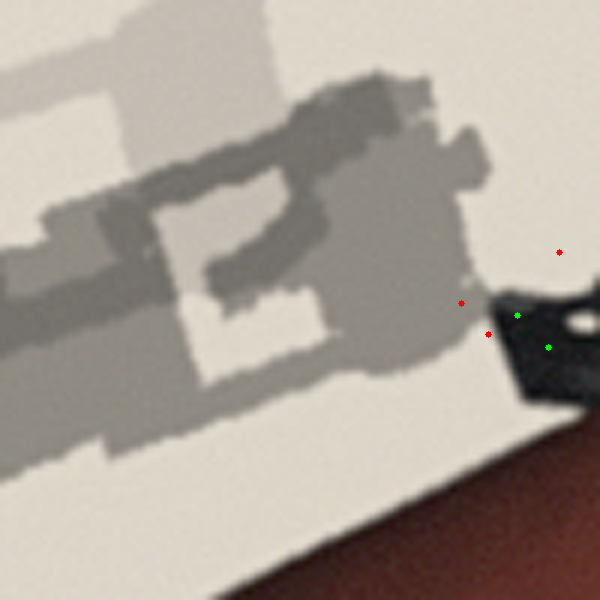

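In both cameras the pictured gripper stands about 40 mm higher than the reported tool height. That explains the fingers shutting on air above the plate. I'll confirm by lowering the closed fingers carefully onto the plate top, which is 97 mm above the table.

```bash
python3 -m crank '[{"angular":[0,0,0],"delta_pos":[0,0,0.1],"gripper":0},{"angular":[0,0,0],"delta_pos":[0,0,0.1],"gripper":0}]'
```

```text
time: 5.1
tool_pos: [0.4755, -0.3605, 0.0781]
tool_rot: [-0.0, 0.996, -0.094, -0.0]
contact_force: [-0.0, -0.4, -0.3]
gripper_width: -0.001
```

```bash
python3 -m crank '[{"angular":[0,0,0],"delta_pos":[0,0,0.1],"gripper":0},{"angular":[0,0,0],"delta_pos":[0,0,0],"gripper":0}]'
```

```text
time: 5.35
tool_pos: [0.4755, -0.3611, 0.0779]
tool_rot: [0.0, 0.996, -0.094, -0.0]
contact_force: [-5.9, 2.8, 11.7]
gripper_width: 0.001
```

```bash
python3 -m crank '[{"angular":[0,0,0],"delta_pos":[0,0,0.1],"gripper":0},{"angular":[0,0,0],"delta_pos":[0,0,0],"gripper":0}]'
```

```text
time: 5.6
tool_pos: [0.4754, -0.3627, 0.0776]
tool_rot: [0.002, 0.996, -0.094, -0.001]
contact_force: [-10.9, 3.9, 22.2]
gripper_width: 0.002
```

Contact came at a reported z of 0.078. The real tips are therefore 19 mm above the reported TCP point, so there is a 36 mm offset to allow for. I'll lift, open, go lower and grip.

```bash
python3 -m crank '[{"angular":[0,0,0],"delta_pos":[0,0,-1],"gripper":1},{"angular":[0,0,0],"delta_pos":[0,0,0],"gripper":1},{"angular":[0,0,0],"delta_pos":[0,0,0],"gripper":1},{"angular":[0,0,0],"delta_pos":[0,0,0],"gripper":1},{"angular":[0,0,0],"delta_pos":[0,0,0],"gripper":1},{"angular":[0,0,0],"delta_pos":[0,0,0.66],"gripper":1},{"angular":[0,0,0],"delta_pos":[0,0,0.66],"gripper":1},{"angular":[0,0,0],"delta_pos":[0,0,0.66],"gripper":1},{"angular":[0,0,0],"delta_pos":[0,0,0],"gripper":1}]'
```

```text
time: 6.72
tool_pos: [0.4738, -0.3589, 0.0395]
tool_rot: [-0.002, 0.996, -0.094, -0.002]
contact_force: [0.3, 0.1, 0.6]
gripper_width: 0.998
```

```bash
python3 -m crank '[{"angular":[0,0,0],"delta_pos":[0,0,0],"gripper":0},{"angular":[0,0,0],"delta_pos":[0,0,0],"gripper":0},{"angular":[0,0,0],"delta_pos":[0,0,0],"gripper":0},{"angular":[0,0,0],"delta_pos":[0,0,0],"gripper":0},{"angular":[0,0,0],"delta_pos":[0,0,0],"gripper":0},{"angular":[0,0,0],"delta_pos":[0,0,0],"gripper":0}]'
python3 - <<'E'
from h import *
t=save('top','t3.png');s=save('scene','s3.png');print(state()['time'])
a=cv2.resize(t[130:280,320:470],None,fx=3.5,fy=3.5);b=cv2.resize(s[180:280,110:210],None,fx=5.25,fy=5.25)
cv2.imwrite('pics/z11.png',cv2.resize(np.hstack([a,b]),(800,400))[:,:,::-1])
E
```

```text
time: 7.48
tool_pos: [0.4759, -0.361, 0.0437]
tool_rot: [0.0, 0.996, -0.094, 0.0]
contact_force: [-1.3, -1.5, 3.6]
gripper_width: 0.134
7.575
```

View pics/z11.png

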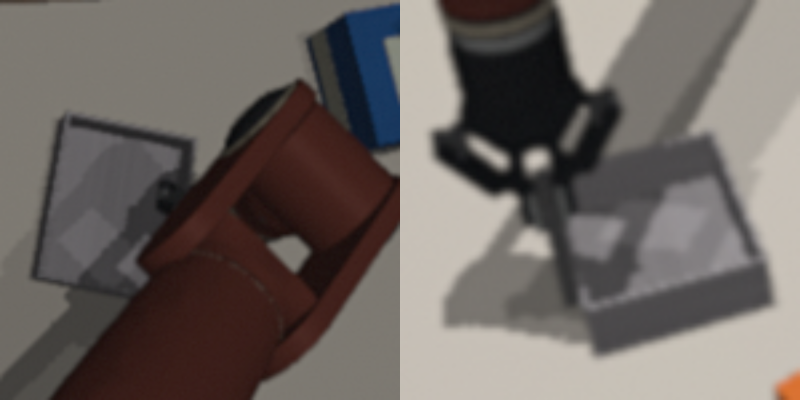

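The grip is confirmed at width 0.134, about 11.4 mm. Next I'll turn the pan and slide it.

```bash
python3 -m crank '[{"angular":[0,0,-0.5],"delta_pos":[0,0,0],"gripper":0},{"angular":[0,0,-0.76],"delta_pos":[0,0,0],"gripper":0},{"angular":[0,0,-0.76],"delta_pos":[0,0,0],"gripper":0},{"angular":[0,0,-0.76],"delta_pos":[0,0,0],"gripper":0},{"angular":[0,0,-0.76],"delta_pos":[0,0,0],"gripper":0},{"angular":[0,0,0],"delta_pos":[0.407,-0.531,0],"gripper":0},{"angular":[0,0,0],"delta_pos":[0.407,-0.531,0],"gripper":0},{"angular":[0,0,0],"delta_pos":[0.407,-0.531,0],"gripper":0},{"angular":[0,0,0],"delta_pos":[0.407,-0.531,0],"gripper":0},{"angular":[0,0,0],"delta_pos":[0.407,-0.531,0],"gripper":0},{"angular":[0,0,0],"delta_pos":[0,0,0],"gripper":0}]'
python3 - <<'E'
from h import *
save('scene','s4.png');save('top','t4.png')
E
```

```text
time: 8.95
tool_pos: [0.5287, -0.2713, 0.0437]
tool_rot: [-0.001, 0.998, 0.061, 0.001]
contact_force: [3.1, 3.2, 6.0]
gripper_width: 0.128
```

View pics/s4.png

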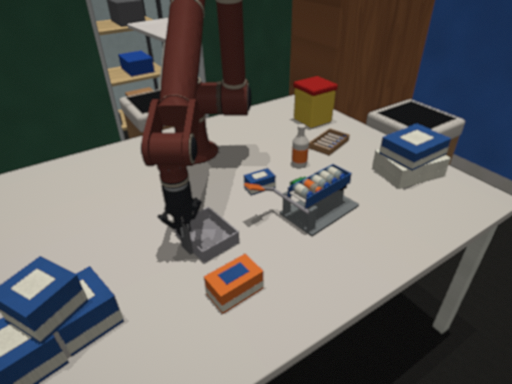

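View pics/t4.png

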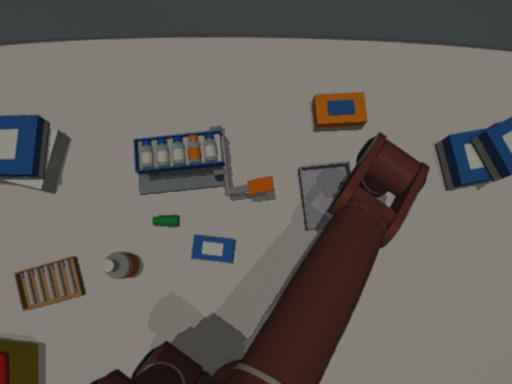

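```bash
python3 -m crank '[{"angular":[0,0,0],"delta_pos":[0.4,-0.522,0],"gripper":0},{"angular":[0,0,0],"delta_pos":[0.4,-0.522,0],"gripper":0},{"angular":[0,0,0],"delta_pos":[0.4,-0.522,0],"gripper":0},{"angular":[0,0,0],"delta_pos":[0.4,-0.522,0],"gripper":0},{"angular":[0,0,0],"delta_pos":[0.4,-0.522,0],"gripper":0},{"angular":[0,0,0],"delta_pos":[0.4,-0.522,0],"gripper":0},{"angular":[0,0,0],"delta_pos":[0.4,-0.522,0],"gripper":0},{"angular":[0,0,0],"delta_pos":[0.4,-0.522,0],"gripper":0},{"angular":[0,0,0],"delta_pos":[0.4,-0.45,0],"gripper":0},{"angular":[0,0,0],"delta_pos":[0.4,-0.4,0],"gripper":0},{"angular":[0,0,0],"delta_pos":[0,0,0],"gripper":0}]'
python3 - <<'E'
from h import *
s=save('scene','s5.png');t=save('top','t5.png')
a=cv2.resize(t[100:250,125:325],None,fx=4,fy=4,interpolation=2);b=cv2.resize(s[140:290,150:370],None,fx=3.6,fy=3.6,interpolation=2)
cv2.imwrite('pics/z12.png',a[:,:,::-1]);cv2.imwrite('pics/z13.png',b[:,:,::-1])
E
```

```text
time: 10.42
tool_pos: [0.6293, -0.1072, 0.0437]
tool_rot: [-0.001, 0.998, 0.061, 0.001]
contact_force: [2.9, 2.5, 4.6]
gripper_width: 0.136
```

View pics/z12.png

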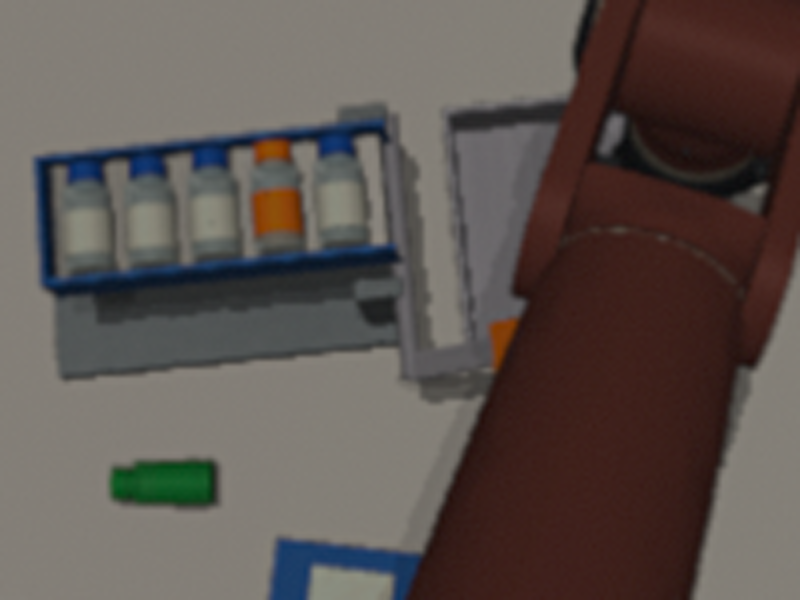

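View pics/z13.png

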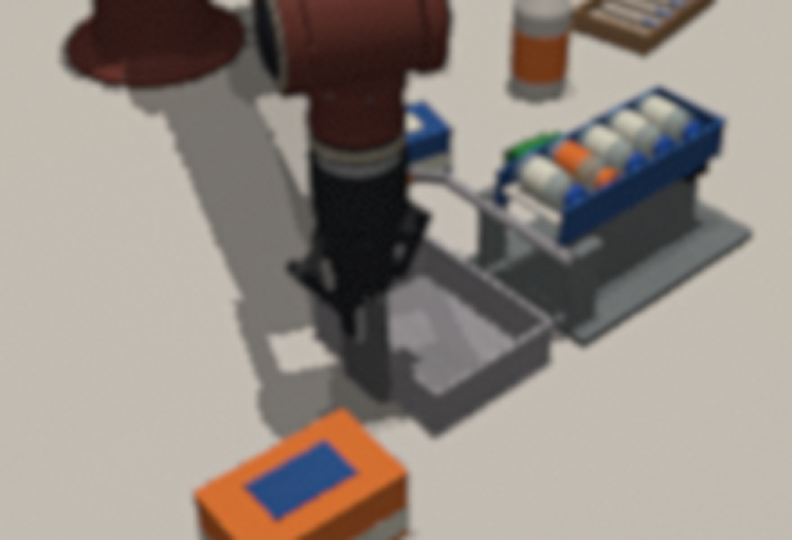

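```bash
python3 - <<'E'
from fit import *
a=lambda u,v:(125+(u+.5)/4-.5,100+(v+.5)/4-.5)
b=lambda u,v:(150+(u+.5)/3.6-.5,140+(v+.5)/3.6-.5)
P=[(.08,.065,.048),(.08,.065,.048),(.08,-.065,.048),(.08,-.065,0),(.08,.065,0)]
X=[a(447,108),b(552,322),b(430,400),b(435,437),b(548,362)]
r=fit(P,X,['top']+['scene']*4,[.62,-.04,.1])
for f,yaw in(((.6218,.0606),.1194),((.622,.063),.119)):
    c,s=np.cos(yaw),np.sin(yaw);print(np.array([[c,s],[-s,c]])@(r[:2]-f))
# stand check on scene/top: base corners seen now
S=[(-.075,.235,0),(.075,0,0),(.075,.235,0)]
fit(S,[a(62,377),b(585,345),b(752,233)],['top','scene','scene'],[.62,.06,.1])
fit(S[:1]+[(-.075,.235,.01)][:0]+[(-.075,0,0)],[a(62,377),a(402,345)],['top']*2,[.62,.06,.1])
E
```

```text
[ 0.6215 -0.038   0.121 ] 6.93
[[-1.2, -0.1], [-0.6, 0.2], [0.8, -1.0], [-0.7, 0.8], [-0.4, 0.9]]
[-0.01199831 -0.09790813]
[-0.01244266 -0.1002722 ]
[0.6241 0.064  0.1303] 7.47
[[-0.6, 1.2], [-0.0, 1.9], [0.1, 1.7]]
[0.6216 0.0651 0.1049] 6.01
[[-1.9, 0.0], [1.7, -0.1]]
```

```bash
python3 -m crank '[{"angular":[0,0,0],"delta_pos":[0.2,-0.25,0],"gripper":0},{"angular":[0,0,0],"delta_pos":[0.2,-0.25,0],"gripper":0},{"angular":[0,0,0],"delta_pos":[0.1,-0.2,0],"gripper":0},{"angular":[0,0,0],"delta_pos":[0,0,0],"gripper":0},{"angular":[0,0,0],"delta_pos":[0,0,0],"gripper":0}]'
```

```text
time: 11.15
tool_pos: [0.6404, -0.0874, 0.0437]
tool_rot: [0.0, 0.998, 0.06, 0.0]
contact_force: [-0.2, -1.4, 6.6]
gripper_width: 0.135
```

The pan is in place, so I'll release it, lift, and move over the paddle with the fingers closed.

```bash
python3 -m crank '[{"angular":[0,0,0],"delta_pos":[0,0,0],"gripper":0.5},{"angular":[0,0,0],"delta_pos":[0,0,0],"gripper":0.5},{"angular":[0,0,0],"delta_pos":[0,0,0],"gripper":0.5},{"angular":[0,0,0],"delta_pos":[0,0,-0.5],"gripper":0.5},{"angular":[0,0,0],"delta_pos":[0,0,-1],"gripper":0.5},{"angular":[0,0,0],"delta_pos":[0,0,-1],"gripper":0.5},{"angular":[0,0,0],"delta_pos":[0,0,-1],"gripper":0.5},{"angular":[0,0,0],"delta_pos":[0,0,-1],"gripper":0},{"angular":[0,0,0],"delta_pos":[0,0,-0.5],"gripper":0},{"angular":[0,0,0],"delta_pos":[0,0,0],"gripper":0}]'
python3 -m crank '[{"angular":[0,0,0],"delta_pos":[-0.7,-0.46,0],"gripper":0},{"angular":[0,0,0],"delta_pos":[-0.7,-0.46,0],"gripper":0},{"angular":[0,0,0],"delta_pos":[-0.7,-0.46,0],"gripper":0},{"angular":[0,0,0],"delta_pos":[-0.7,-0.46,0],"gripper":0},{"angular":[0,0,0],"delta_pos":[-0.7,-0.46,0],"gripper":0},{"angular":[0,0,0],"delta_pos":[0,0,0],"gripper":0},{"angular":[0,0,0],"delta_pos":[0,0,0],"gripper":0}]'
python3 - <<'E'
from h import *
s=save('scene','s6.png');t=save('top','t6.png')
a=cv2.resize(t[100:250,125:325],None,fx=4,fy=4,interpolation=2);b=cv2.resize(s[140:290,150:370],None,fx=3.6,fy=3.6,interpolation=2)
cv2.imwrite('pics/z14.png',a[:,:,::-1]);cv2.imwrite('pics/z15.png',b[:,:,::-1])
E
```

```text
time: 12.4
tool_pos: [0.6409, -0.0877, 0.1949]
tool_rot: [0.0, 0.998, 0.06, 0.001]
contact_force: [0.0, 0.6, -0.5]
gripper_width: -0.003
time: 13.28
tool_pos: [0.5276, -0.0317, 0.1922]
tool_rot: [-0.0, 0.998, 0.06, -0.0]
contact_force: [-1.3, -0.0, 0.0]
gripper_width: 0.003
```

View pics/z14.png

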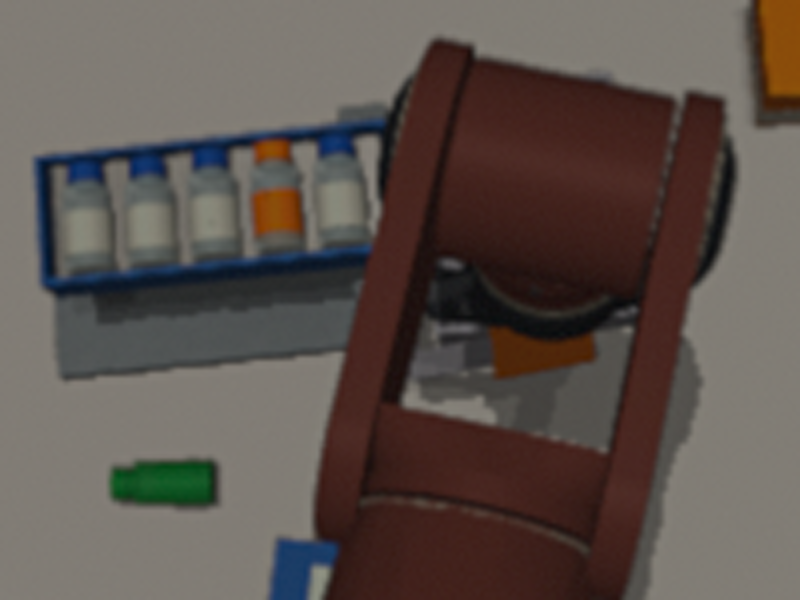

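View pics/z15.png

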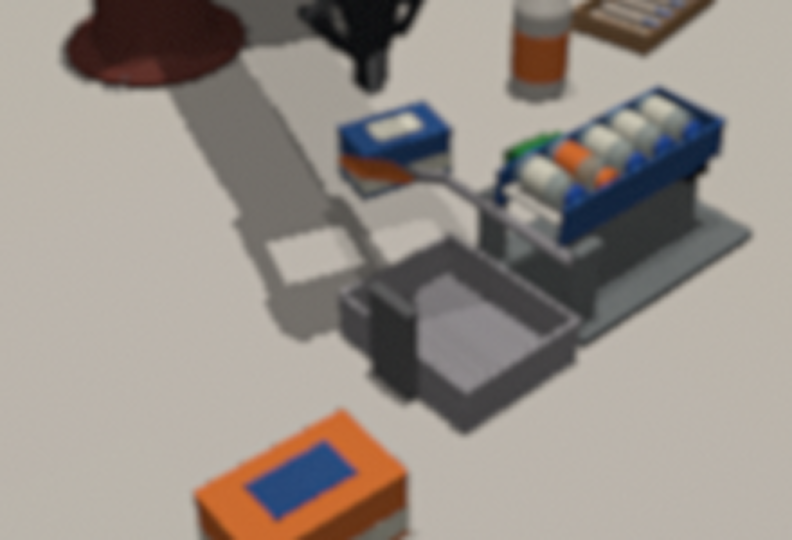

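```bash
python3 -m crank '[{"angular":[0,0,0],"delta_pos":[0,0,0.9],"gripper":0},{"angular":[0,0,0],"delta_pos":[0,0,0.9],"gripper":0},{"angular":[0,0,0],"delta_pos":[0,0,0.2],"gripper":0},{"angular":[0,0,0],"delta_pos":[0,0,0],"gripper":0},{"angular":[0,0,0],"delta_pos":[0,0,0],"gripper":0}]'
```

```text
time: 14.0
tool_pos: [0.5286, -0.0318, 0.1345]
tool_rot: [0.0, 0.998, 0.06, 0.001]
contact_force: [0.8, -1.2, 0.4]
gripper_width: 0.002
```

```bash
python3 -m crank '[{"angular":[0,0,0],"delta_pos":[0,0,0.2],"gripper":0},{"angular":[0,0,0],"delta_pos":[0,0,0],"gripper":0}]'
```

```text
time: 14.25
tool_pos: [0.5274, -0.0315, 0.1268]
tool_rot: [-0.0, 0.998, 0.06, -0.0]
contact_force: [0.3, -0.0, -0.0]
gripper_width: 0.0
```

```bash
python3 -m crank '[{"angular":[0,0,0],"delta_pos":[0,0,0.2],"gripper":0},{"angular":[0,0,0],"delta_pos":[0,0,0],"gripper":0}]'
python3 - <<'E'
from h import *
s=save('scene','s7.png')
b=cv2.resize(s[140:290,150:370],None,fx=3.6,fy=3.6,interpolation=2)
cv2.imwrite('pics/z16.png',b[:,:,::-1])
E
```

```text
time: 14.5
tool_pos: [0.5279, -0.0314, 0.1215]
tool_rot: [-0.0, 0.998, 0.06, 0.0]
contact_force: [0.2, 1.3, 0.9]
gripper_width: -0.001
```

View pics/z16.png

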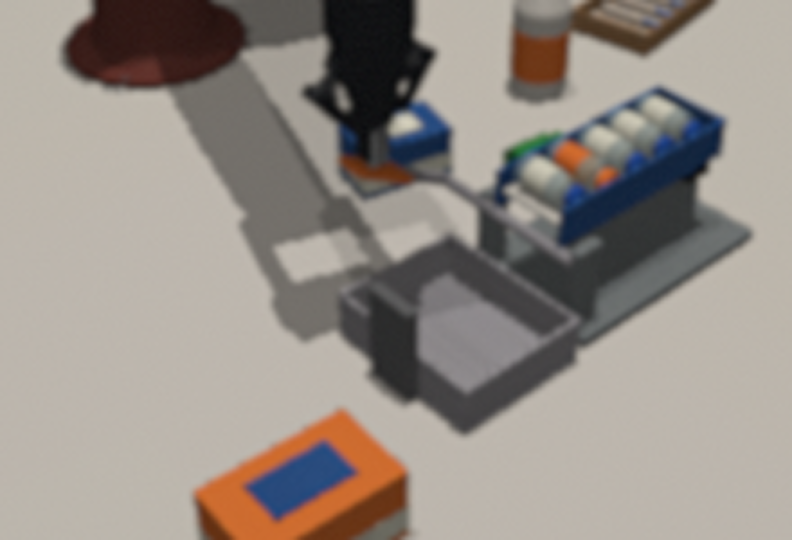

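```bash
python3 -m crank '[{"angular":[0,0,0],"delta_pos":[0,0,0.1],"gripper":0},{"angular":[0,0,0],"delta_pos":[0,0,0.1],"gripper":0},{"angular":[0,0,0],"delta_pos":[0,0,0.1],"gripper":0},{"angular":[0,0,0],"delta_pos":[0,0,0.1],"gripper":0},{"angular":[0,0,0],"delta_pos":[0,0,0.1],"gripper":0},{"angular":[0,0,0],"delta_pos":[0,0,0],"gripper":0},{"angular":[0,0,0],"delta_pos":[0,0,0],"gripper":0},{"angular":[0,0,0],"delta_pos":[0,0,0],"gripper":0}]'
cat > look.py <<'E'
from h import *
f=sys.argv[1]
s=save('scene','s'+f+'.png')
b=cv2.resize(s[145:275,190:360],None,fx=3.6,fy=3.6,interpolation=2)
cv2.imwrite('pics/z'+f+'.png',b[:,:,::-1]);st=state();print(round(st['time'],2),np.round(st['tool_pos'],4),np.round(st['contact_force'],1))
E
python3 look.py 20
```

```text
time: 15.55
tool_pos: [0.5293, -0.0323, 0.1081]
tool_rot: [0.001, 0.998, 0.06, 0.002]
contact_force: [0.6, -1.0, 6.0]
gripper_width: -0.004
15.6 [ 0.5293 -0.0323  0.1081] [1.2 0.2 6.7]
```

View pics/z20.png

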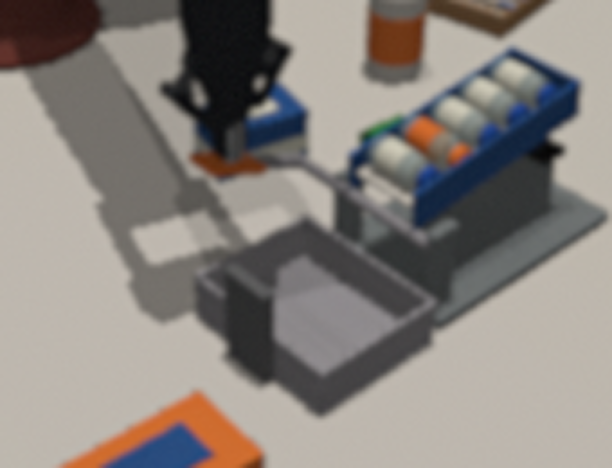

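The rack is tilting under about 6 N. All five vials are still seated, and the pan sits under the mouth.

```bash
python3 -m crank '[{"angular":[0,0,0],"delta_pos":[0,0,0.07],"gripper":0},{"angular":[0,0,0],"delta_pos":[0,0,0.07],"gripper":0},{"angular":[0,0,0],"delta_pos":[0,0,0.07],"gripper":0},{"angular":[0,0,0],"delta_pos":[0,0,0],"gripper":0},{"angular":[0,0,0],"delta_pos":[0,0,0],"gripper":0},{"angular":[0,0,0],"delta_pos":[0,0,0],"gripper":0},{"angular":[0,0,0],"delta_pos":[0,0,0],"gripper":0},{"angular":[0,0,0],"delta_pos":[0,0,0],"gripper":0}]' >/dev/null; python3 look.py 21
```

```text
16.65 [ 0.5294 -0.0324  0.1019] [-0.  -1.2  7.2]
```

View pics/z21.png

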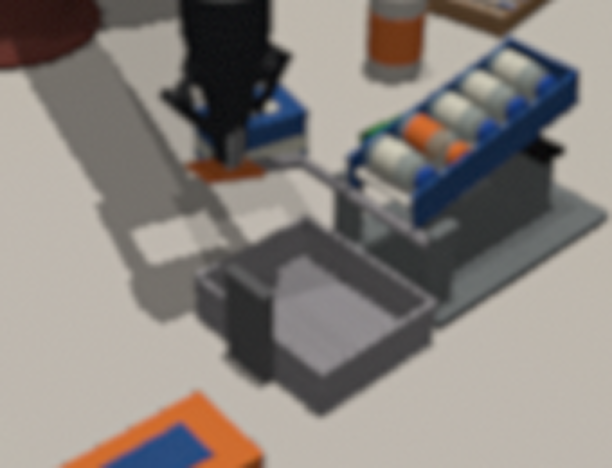

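```bash
python3 -m crank '[{"angular":[0,0,0],"delta_pos":[0,0,0.07],"gripper":0},{"angular":[0,0,0],"delta_pos":[0,0,0.07],"gripper":0},{"angular":[0,0,0],"delta_pos":[0,0,0],"gripper":0},{"angular":[0,0,0],"delta_pos":[0,0,0],"gripper":0},{"angular":[0,0,0],"delta_pos":[0,0,0],"gripper":0},{"angular":[0,0,0],"delta_pos":[0,0,0],"gripper":0},{"angular":[0,0,0],"delta_pos":[0,0,0],"gripper":0},{"angular":[0,0,0],"delta_pos":[0,0,0],"gripper":0}]' >/dev/null; python3 look.py 22
```

```text
17.7 [ 0.5295 -0.0326  0.0977] [ 1.3 -1.8  7.1]
```

View pics/z22.png

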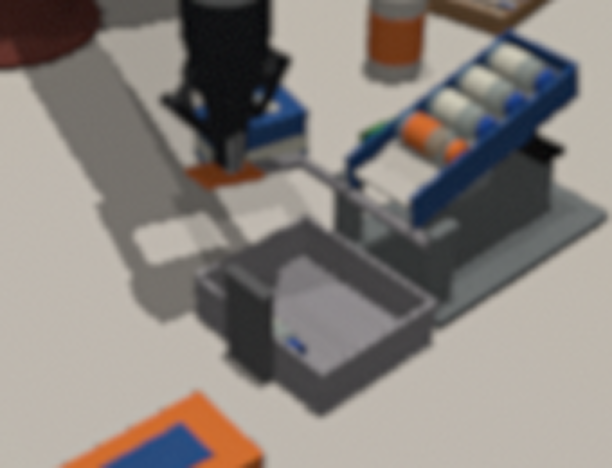

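The first full vial has rolled into the pan; its blue cap shows at (297,345). The empty is next.

```bash
python3 -m crank '[{"angular":[0,0,0],"delta_pos":[0,0,0.08],"gripper":0},{"angular":[0,0,0],"delta_pos":[0,0,0.08],"gripper":0},{"angular":[0,0,0],"delta_pos":[0,0,0.08],"gripper":0},{"angular":[0,0,0],"delta_pos":[0,0,0.08],"gripper":0},{"angular":[0,0,0],"delta_pos":[0,0,0],"gripper":0},{"angular":[0,0,0],"delta_pos":[0,0,0],"gripper":0},{"angular":[0,0,0],"delta_pos":[0,0,0],"gripper":0},{"angular":[0,0,0],"delta_pos":[0,0,0],"gripper":0},{"angular":[0,0,0],"delta_pos":[0,0,0],"gripper":0},{"angular":[0,0,0],"delta_pos":[0,0,0],"gripper":0}]' >/dev/null; python3 look.py 23
```

```text
19.0 [ 0.5294 -0.0327  0.088 ] [ 0.8 -2.2  6.5]
```

View pics/z23.png

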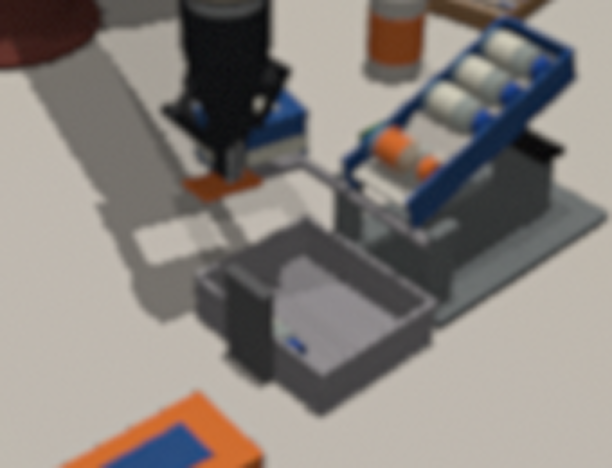

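```bash
python3 -m crank '[{"angular":[0,0,0],"delta_pos":[0,0,0.04],"gripper":0},{"angular":[0,0,0],"delta_pos":[0,0,0],"gripper":0},{"angular":[0,0,0],"delta_pos":[0,0,0],"gripper":0},{"angular":[0,0,0],"delta_pos":[0,0,0],"gripper":0},{"angular":[0,0,0],"delta_pos":[0,0,0],"gripper":0},{"angular":[0,0,0],"delta_pos":[0,0,0],"gripper":0}]' >/dev/null; python3 look.py 24
```

```text
19.8 [ 0.5294 -0.0328  0.0867] [-0.8 -2.7  6.2]
```

View pics/z24.png

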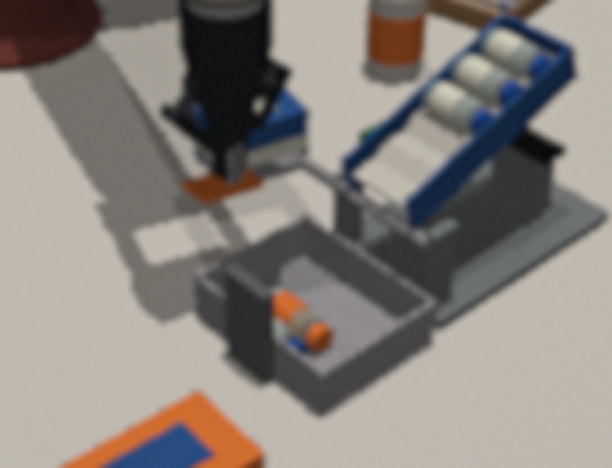

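The empty has landed in the pan. Three full vials remain in the rack and two more must come out.

```bash
python3 -m crank '[{"angular":[0,0,0],"delta_pos":[0,0,0.08],"gripper":0},{"angular":[0,0,0],"delta_pos":[0,0,0.08],"gripper":0},{"angular":[0,0,0],"delta_pos":[0,0,0.08],"gripper":0},{"angular":[0,0,0],"delta_pos":[0,0,0.06],"gripper":0},{"angular":[0,0,0],"delta_pos":[0,0,0],"gripper":0},{"angular":[0,0,0],"delta_pos":[0,0,0],"gripper":0},{"angular":[0,0,0],"delta_pos":[0,0,0],"gripper":0},{"angular":[0,0,0],"delta_pos":[0,0,0],"gripper":0},{"angular":[0,0,0],"delta_pos":[0,0,0],"gripper":0},{"angular":[0,0,0],"delta_pos":[0,0,0],"gripper":0},{"angular":[0,0,0],"delta_pos":[0,0,0],"gripper":0},{"angular":[0,0,0],"delta_pos":[0,0,0],"gripper":0}]' >/dev/null; python3 look.py 25
```

```text
21.35 [ 0.5293 -0.0329  0.0775] [ 0.7 -2.8  5.2]
```

View pics/z25.png

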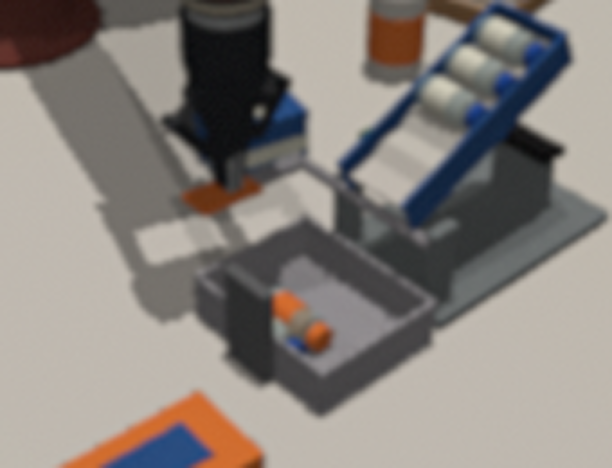

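```bash
python3 -m crank '[{"angular":[0,0,0],"delta_pos":[0,0,0.06],"gripper":0},{"angular":[0,0,0],"delta_pos":[0,0,0.05],"gripper":0},{"angular":[0,0,0],"delta_pos":[0,0,0],"gripper":0},{"angular":[0,0,0],"delta_pos":[0,0,0],"gripper":0},{"angular":[0,0,0],"delta_pos":[0,0,0],"gripper":0},{"angular":[0,0,0],"delta_pos":[0,0,0],"gripper":0},{"angular":[0,0,0],"delta_pos":[0,0,0],"gripper":0},{"angular":[0,0,0],"delta_pos":[0,0,0],"gripper":0},{"angular":[0,0,0],"delta_pos":[0,0,0],"gripper":0}]' >/dev/null; python3 look.py 26
```

```text
22.52 [ 0.5292 -0.0328  0.074 ] [ 0.4 -2.6  5.3]
```

View pics/z26.png

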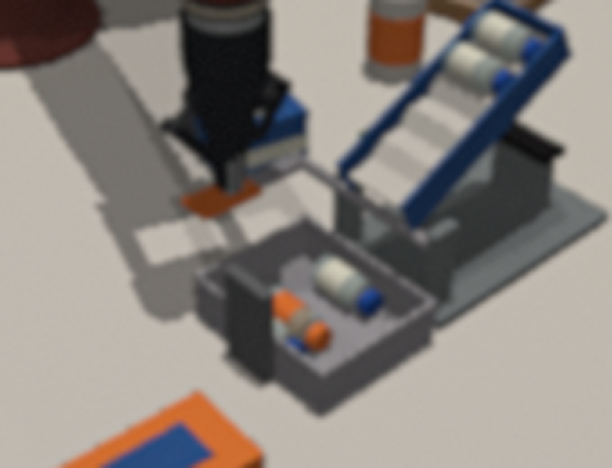

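Two full vials and the empty are in the pan. For the next one I'll use finer steps.

```bash
python3 -m crank '[{"angular":[0,0,0],"delta_pos":[0,0,0.08],"gripper":0},{"angular":[0,0,0],"delta_pos":[0,0,0.08],"gripper":0},{"angular":[0,0,0],"delta_pos":[0,0,0.07],"gripper":0},{"angular":[0,0,0],"delta_pos":[0,0,0],"gripper":0},{"angular":[0,0,0],"delta_pos":[0,0,0],"gripper":0},{"angular":[0,0,0],"delta_pos":[0,0,0],"gripper":0},{"angular":[0,0,0],"delta_pos":[0,0,0],"gripper":0},{"angular":[0,0,0],"delta_pos":[0,0,0],"gripper":0},{"angular":[0,0,0],"delta_pos":[0,0,0],"gripper":0},{"angular":[0,0,0],"delta_pos":[0,0,0],"gripper":0},{"angular":[0,0,0],"delta_pos":[0,0,0],"gripper":0}]' >/dev/null; python3 look.py 27
```

```text
23.95 [ 0.529  -0.0326  0.0668] [ 1.3 -4.   4.8]
```

View pics/z27.png

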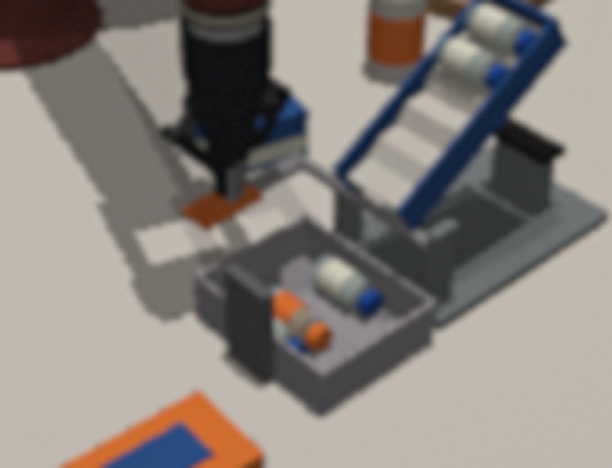

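```bash
python3 -m crank '[{"angular":[0,0,0],"delta_pos":[0,0,0.04],"gripper":0},{"angular":[0,0,0],"delta_pos":[0,0,0.04],"gripper":0},{"angular":[0,0,0],"delta_pos":[0,0,0],"gripper":0},{"angular":[0,0,0],"delta_pos":[0,0,0],"gripper":0},{"angular":[0,0,0],"delta_pos":[0,0,0],"gripper":0},{"angular":[0,0,0],"delta_pos":[0,0,0],"gripper":0},{"angular":[0,0,0],"delta_pos":[0,0,0],"gripper":0},{"angular":[0,0,0],"delta_pos":[0,0,0],"gripper":0},{"angular":[0,0,0],"delta_pos":[0,0,0],"gripper":0}]' >/dev/null; python3 look.py 28
```

```text
25.12 [ 0.5274 -0.0313  0.0629] [ 1.  -2.   3.2]
```

View pics/z28.png

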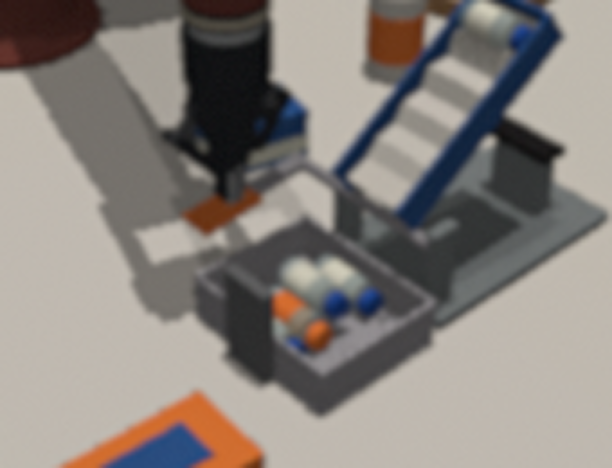

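Three full vials and the empty are in the pan, and the fourth is still in its seat. I'll let the rack down smoothly.

```bash
python3 -m crank '[{"angular":[0,0,0],"delta_pos":[0,0,-0.2],"gripper":0},{"angular":[0,0,0],"delta_pos":[0,0,-0.2],"gripper":0},{"angular":[0,0,0],"delta_pos":[0,0,-0.2],"gripper":0},{"angular":[0,0,0],"delta_pos":[0,0,-0.2],"gripper":0},{"angular":[0,0,0],"delta_pos":[0,0,-0.2],"gripper":0},{"angular":[0,0,0],"delta_pos":[0,0,-0.2],"gripper":0},{"angular":[0,0,0],"delta_pos":[0,0,-0.2],"gripper":0},{"angular":[0,0,0],"delta_pos":[0,0,-0.2],"gripper":0},{"angular":[0,0,0],"delta_pos":[0,0,-0.2],"gripper":0},{"angular":[0,0,0],"delta_pos":[0,0,-0.2],"gripper":0},{"angular":[0,0,0],"delta_pos":[0,0,-0.2],"gripper":0},{"angular":[0,0,0],"delta_pos":[0,0,-0.3],"gripper":0}]'
python3 -m crank '[{"angular":[0,0,0],"delta_pos":[0,0,-0.8],"gripper":0},{"angular":[0,0,0],"delta_pos":[0,0,-0.9],"gripper":0},{"angular":[0,0,0],"delta_pos":[0,0,-0.9],"gripper":0},{"angular":[0,0,0],"delta_pos":[0,0,-0.5],"gripper":0},{"angular":[0,0,0],"delta_pos":[0,0,0],"gripper":0},{"angular":[0,0,0],"delta_pos":[0,0,0],"gripper":0},{"angular":[0,0,0],"delta_pos":[0,0,0],"gripper":0},{"angular":[0,0,0],"delta_pos":[0,0,0],"gripper":0},{"angular":[0,0,0],"delta_pos":[0,0,0],"gripper":0},{"angular":[0,0,0],"delta_pos":[0,0,0],"gripper":0}]'
python3 look.py 29
python3 - <<'E'
from h import *
t=save('top','t29.png')
cv2.imwrite('pics/zt29.png',cv2.resize(t[100:250,125:325],None,fx=4,fy=4,interpolation=2)[:,:,::-1])
E
```

```text
time: 26.62
tool_pos: [0.5272, -0.032, 0.138]
tool_rot: [0.0, 0.998, 0.06, -0.001]
contact_force: [-0.5, 0.7, 0.2]
gripper_width: 0.0
time: 27.88
tool_pos: [0.5276, -0.0315, 0.231]
tool_rot: [-0.0, 0.998, 0.06, -0.0]
contact_force: [-0.6, 0.1, -0.6]
gripper_width: 0.0
27.93 [ 0.5276 -0.0315  0.231 ] [ 0.5 -0.1  0.6]
```

View pics/z29.png

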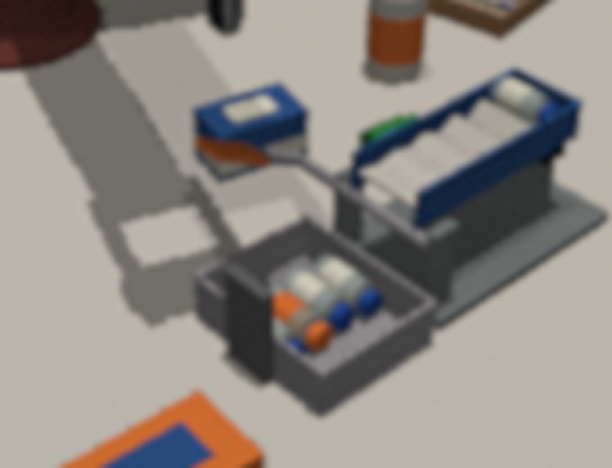

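View pics/zt29.png

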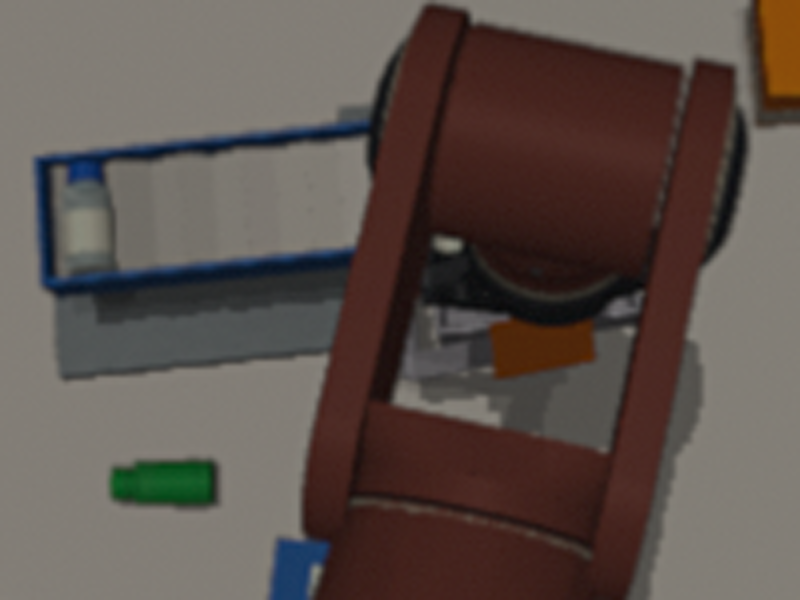

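The rack is level again with the fourth vial at the back. I'll move the arm aside for an unobstructed last look.

```bash
python3 -m crank '[{"angular":[0,0,0],"delta_pos":[-0.3,0.9,0],"gripper":0},{"angular":[0,0,0],"delta_pos":[-0.3,0.9,0],"gripper":0},{"angular":[0,0,0],"delta_pos":[-0.3,0.9,0],"gripper":0},{"angular":[0,0,0],"delta_pos":[-0.3,0.9,0],"gripper":0},{"angular":[0,0,0],"delta_pos":[-0.3,0.9,0],"gripper":0},{"angular":[0,0,0],"delta_pos":[-0.3,0.9,0],"gripper":0},{"angular":[0,0,0],"delta_pos":[-0.3,0.9,0],"gripper":0},{"angular":[0,0,0],"delta_pos":[-0.3,0.9,0],"gripper":0},{"angular":[0,0,0],"delta_pos":[-0.3,0.9,0],"gripper":0},{"angular":[0,0,0],"delta_pos":[0,0,0],"gripper":0},{"angular":[0,0,0],"delta_pos":[0,0,0],"gripper":0}]'
python3 look.py 30
python3 - <<'E'
from h import *
t=save('top','t30.png')
cv2.imwrite('pics/zt30.png',cv2.resize(t[100:250,125:325],None,fx=4,fy=4,interpolation=2)[:,:,::-1])
E
```

```text
time: 29.35
tool_pos: [0.4763, -0.282, 0.231]
tool_rot: [-0.0, 0.998, 0.06, 0.0]
contact_force: [-0.4, -0.5, -0.5]
gripper_width: -0.003
29.4 [ 0.4765 -0.2818  0.2311] [0.6 0.5 0.4]
```

View pics/z30.png

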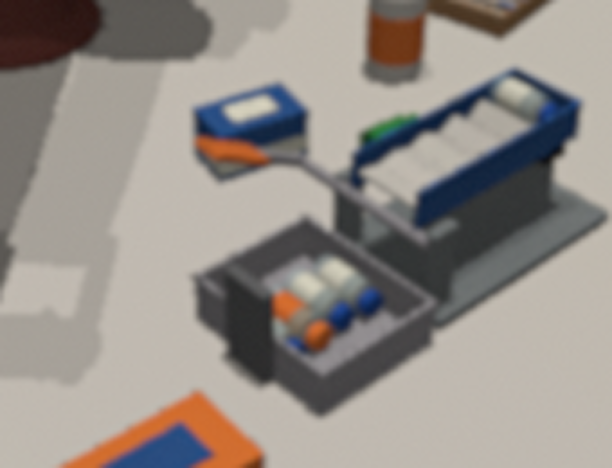

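View pics/zt30.png

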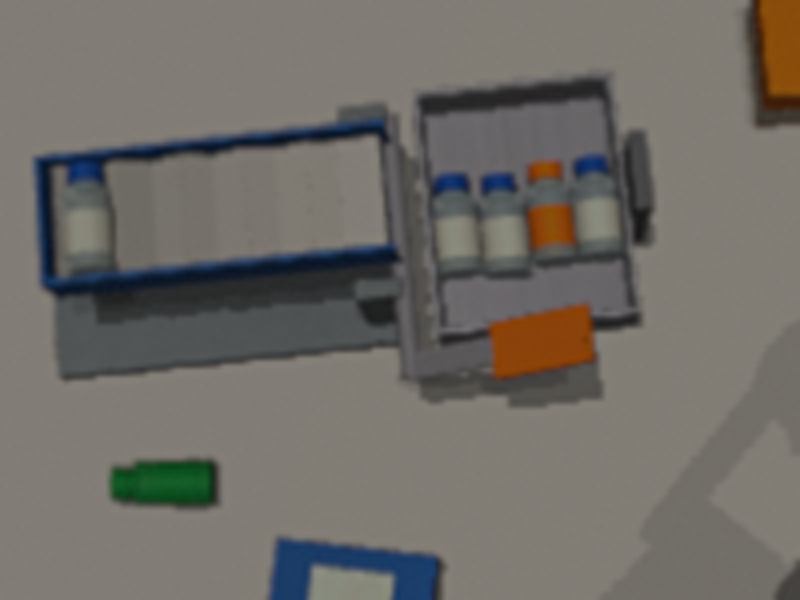

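The top view shows three full vials and the empty side by side on the pan floor. The fourth full vial is in the back seat of the level rack, and the bystanders have not moved. I'm handing the job in.

```bash
python3 -c "
from plant import *
job_done()"
```

```text
the job is handed in; nothing more can be done
```

The job is done and handed in at about 29 s of the 61 s allowed. I gripped the pan by its plate and slid it under the rack mouth. I then pressed the paddle down a few millimetres at a time until full, empty, full and full had rolled out, and let the rack back down slowly.

**Last checks** (both cameras, arm moved clear):
- **Pan:** three blue-capped vials and the orange empty lie side by side on the pan floor. The pan looks flat on the table; I last measured it before the final short slide, and by the tool position it ended about 3 mm from where I aimed.
- **Rack:** the fourth full vial is in the back seat. The rack looks level, the same as in the starting pictures, but I judged that by eye.
- **Everything else:** the carton, mask box, sanitizer and green look-alike show no movement, and the force on the tool is about zero.

**What disagreed:** the fingertips were about 36 mm higher than the reported tool position and the given finger length imply. My first grasp therefore closed on air above the grip plate. I confirmed the offset by lowering the closed fingers onto the plate top, with about 22 N at most, and corrected every later height for it.

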